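# Index the rose stand and show the green watering rose to the inspection camera

## Task

Turn the rotary stand by its orange peg one click, a quarter turn, so that the pocket with the green watering rose comes out from under the clear hood to the open front facing the robot, and leave it clicked in there. Then lift the green rose out by its stem and hold it up to the small inspection camera: the holed face looking straight into the lens, square to it and centred on it, 12 cm in front of the lens. Finish while still holding it there, still, in the gripper; leave the other two roses in their pockets, and do not shift the camera or the other things on the cabinet.

Things in the scene. Friction and masses are not known exactly. Their poses are not given: they have to be found in the camera images.
- stand: Fixed base of the rotary stand, grey plate 200 x 200 x 12 mm. Origin: centre of its underside, on the turntable's vertical axis; z up, -x to the open front (towards the robot, red mark). Grey turntable 216 mm across, top at z = 30; three pockets 72 mm from the axis (rings 8 mm high, 57 mm inside), at the start one at the front (-x), one at +y, one at -y.
- turntable (a joint): Turn of the turntable, rad, positive counter-clockwise from above, 0 at the start. Detents at -1.571, 0, +1.571 (stops at +-1.62). +1.571 brings the stand's +y pocket to the front, -1.571 the -y one. About 4 N at the peg turns it; past half way (0.79 rad) a geared weight wheel behind the stand (up to 160 mm from the axis, 96 mm high) pulls it on into the next detent, damped.
- peg_top (a point): Centre of the top of the orange index peg, an upright round pin 14 mm across, fixed to the turntable 145 mm from its axis on a 22 mm wide arm whose top is at 28 mm. Peg top at 126 mm above the cabinet; it starts at the stand's front and swings with the turntable.
- front_pocket (a point): Fixed point at the stand's open front: floor centre of the pocket that stands there, 30 mm above the cabinet.
- rose_green: Green plastic watering rose (about 70 g, may vary), round about its z axis. It stands face down in a pocket at the stand's +y or -y side. Origin at the centre of the holed face, z from the face to the stem's end. Face 52 mm across, 7 mm thick, then a cone up to z = 30 mm, then the stem, 18 mm in diameter up to z = 80 mm, ended by a 22 mm collar up to 85 mm.
- rose_blue: Blue rose of the same shape and size, in the side pocket across from the green one; origin likewise. Stays in its pocket.
- rose_brass: Brass-coloured rose of the same shape and size, in the front pocket at the start; origin likewise. Stays in its pocket.
- camera: Fixed foot of the inspection camera: dark disc 90 mm across with an aluminium yoke 70 mm high. Origin at the centre of its underside; it faces along its -x, roughly to the robot.
- lens (a point): Centre of the front glass of the camera's lens, in the middle of a white ring 60 mm across, about 85 mm above the cabinet. Its z axis is the direction of view: upwards, leaning 0.35 to 0.6 rad from the vertical towards the camera's -x. The black head behind it is 48 mm across. It is stiff in its yoke but turns if knocked.
- hammer: Claw hammer, 300 mm long, lying on the cabinet's right side.
- bottle: Clear glass bottle, 66 mm across, 190 mm high, at the back.
- tag_holder: White open holder with upright pot tags, 70 x 110 mm, 82 mm high, in front on the left.
- pot: Terracotta pot, 100 mm across, 90 mm high, standing left of the camera.
- hood (a point): Middle of the top of the fixed clear hood, 132 mm above the cabinet. Axes as the stand's. The flat hood plate reaches 71 mm from here along x and 88 mm along y, either way (stand x -33 to +108 mm), over the two side pockets; only the front pocket is open from above. A black cap on the stand's axis rises 6 mm above it.

How it is judged:
By the outcome, as a careful person would: the job done as asked, in the order asked, and still so for the second after the job is handed in, while the arm keeps its last pose, push and grip.
It also fails if it takes over 51 s, if anything falls off the work surface, if the arm or the gripper's body presses on something with over 40 N, if the wrist force passes 120 N, or if a joint passes its speed limit or range.

## Robot

A 7-joint arm with a two-finger parallel gripper is mounted at the origin on the work surface. World frame = base frame: x ahead of the robot, y to its left, z up, the work surface at z = 0. Lengths are in m, angles in rad, forces in N, time in s.
With the tool pointing down it reaches from about 0.4 to 0.85 m from the base axis. Payload 10.4 kg.
Tool frame: the origin (TCP) lies between the finger pads; the fingertips stand 25 mm ahead of it and the grasp point (between the pads) lies 6 mm ahead of it (bot.tcp_to_tips is the distance from the TCP to the fingertips, in m); z points along the fingers, y is the line along which they close (so a half turn about z gives the same grasp; the last joint's range is limited). The gripper opens to 87 mm and grips with 3 to 60 N. Pads are 19 mm wide; open, the fingers measure 117 mm over their backs; the gripper's body (75 mm by 190 mm) begins 51 mm behind the grasp point.
Start: joints at [-1.227, 0.332, -0.065, 1.46, 0.022, 1.35, -0.088], TCP at [0.224, 0.583, 0.248] pointing down, gripper open.
Joint ranges: [-2.6, 2.6], [-0.5, 2.12], [-1.47, 1.34], [0.16, 2.42], [-1.27, 4.41], [0.06, 2.06], [-2.6, 2.6]. Speed limits (rad/s): [2.22, 2.22, 2.79, 2.79, 3.14, 3.14, 3.14].

## Interface

Orientations are given as a rotation vector (axis times angle).
In Python, from bench import state, eyes, bot, trace gives the robot as it stands.
- The arm moves only by the shell command python3 -m crank 'ROWS' [OPENING]. ROWS is a JSON object of lists of equal length, an entry for each row: "linear": the shift along the tool's x, y, z in m, a list of three; "turn": the turn, a rotation vector about the tool's x, y, z in rad, a list of three. In form: {"linear": [[dx, dy, dz], ...], "turn": [[rx, ry, rz], ...]}. A call has 1 to 5 rows; each row shifts and turns the commanded pose from where the row before left it, along the tool's axes as they then stand; what a row does not reach is not made up. A row lasts 1/10 s, in which the tool goes at most 50 mm and 8.59 degrees, less where a joint would pass 70% of its speed; a pose out of reach is approached as far as the arm can. A call is refused whole if a number of a shift passes 0.05 or a number of a turn 0.15, either way. A call with a gripper value outside its range is refused whole. OPENING is the finger opening in m, from 0 to 0.087, set as the call begins (- or left out, the last holds). The fingers move at their own pace and stop on an object; the grip force is fixed at half the most. Time passes only in rows, so rows that do not move let the fingers close. It gives the time, the measured TCP pose, the force, the opening and the grip force at its end, in the units of the state.
- state(): the state, without advancing time (a new reading comes with each control period).
- eyes.grab_frame(name): name is "scene" or "top" or "wrist"; returns the picture (384x512x3 uint8, blue, green, red); there is no depth.
- eyes.camera_model(name): a dict with "vertical_fov" (degrees; the focal length in pixels is half the picture's height over the tangent of half this angle, whatever the lens; pixels are square), "cx", "cy" (the principal point, pixels), "R" (3x3) and "t" (3): a world point X has camera coordinates R X + t. Camera axes: x right, y down, z forward; pixel columns grow to the right and rows downward; lengths in m; the calibration is good to about 2 mm. A picture is of the moment at which its call begins: read the wrist's pose just before it. camera_model takes no time and is no camera call; for the wrist camera it gives the pose at the moment of the call.
- bot.hand_in(): hands the job in; it is judged then, once.
Trained networks look in the newest picture that a camera, given by its name, has taken for a name from the list of things; names that differ only in an ending like _2 or _b are one class to them, and where a whole thing is asked for, a point or a joint stands for the part that bears it (a point fixed in the world has none). Each returns a list of dicts, best first, with "score" (0 to 1); they miss things now and then, are a little off and sometimes report something else, mostly with a low value. They report only what shows in the picture. A call takes as long as a camera call.
- trace(label, camera): "mask" (384x512 bool, what is visible of it) and "rect" ([left, top, right, bottom] in pixels, round what is visible of it).
The state is a dict: "time_s": time; "joints": joint angles; "dq": joint speeds; "effort": joint torques, N m; "tool_pos": TCP position; "eef_rot": TCP orientation; "contact_force": force on the tool from outside, world axes, zero at the start; "ft_torque": the same for the moment, N m; "finger_gap": finger opening in m; "finger_force": force on a finger pad.
Only numpy, scipy, OpenCV 4.12 (cv2) and the standard library are available. Lean on these libraries where they do the work, as an engineer would, in place of code of your own. Each camera call takes 0.05 s, during which the arm holds its last target. There are 200 camera calls.

## Working session

There is one attempt and no reset: what is moved stays moved. The work goes in short steps, Python scripts to look and compute and a shell command to move; the robot and the scene stay as the last step left them, time stands still between calls to the robot, and variables do not carry over. Pictures are saved under pics/ and viewed, at most 10 in all, crops included, and the job is handed in when it is done.

```bash
ls; mkdir -p pics; python3 - <<'E'
from bench import state, eyes, bot, trace
import cv2,numpy as np
for n in("scene","top"):
    im=eyes.grab_frame(n); cv2.imwrite(f"pics/{n}0.png",im)
    m=eyes.camera_model(n); print(n,m["vertical_fov"],m["cx"],m["cy"],np.round(m["R"],3).tolist(),np.round(m["t"],3))
    for l in ["stand","turntable","peg_top","rose_green","rose_blue","rose_brass","camera","lens","hood","pot","bottle","tag_holder","hammer"]:
        try:
            r=trace(l,n); print(l,[(round(d["score"],2),np.round(d["rect"]).tolist()) for d in r[:2]])
        except Exception as e: print(l,e)
s=state();print(s)
E
```

```text
pics
scene 53.33223226148905 256.29006488664004 190.5168322097729 [[0.747, 0.664, -0.019], [0.449, -0.525, -0.723], [-0.49, 0.532, -0.691]] [-0.436 -0.193  1.742]
stand []
turntable [(0.83, [216.0, 179.0, 274.0, 242.0])]
peg_top [(0.83, [213.0, 177.0, 274.0, 244.0])]
rose_green [(0.57, [220.0, 214.0, 233.0, 233.0])]
rose_blue [(0.7, [206.0, 178.0, 285.0, 255.0]), (0.52, [303.0, 159.0, 325.0, 187.0])]
rose_brass [(0.41, [227.0, 185.0, 234.0, 198.0])]
camera [(0.92, [301.0, 156.0, 324.0, 185.0]), (0.18, [307.0, 159.0, 320.0, 178.0])]
lens [(0.75, [303.0, 156.0, 322.0, 178.0])]
hood [(0.95, [207.0, 176.0, 280.0, 255.0])]
pot []
bottle [(0.76, [308.0, 176.0, 328.0, 230.0])]
tag_holder [(0.76, [248.0, 139.0, 276.0, 167.0])]
hammer [(0.6, [101.0, 236.0, 170.0, 292.0])]
top 54.95815861891207 256.96874389789906 184.72507143548063 [[-0.013, -1.0, -0.026], [-0.983, 0.017, -0.184], [0.184, 0.023, -0.983]] [-0.005  0.614  1.181]
stand [(0.83, [248.0, 145.0, 307.0, 236.0]), (0.46, [162.0, 238.0, 201.0, 259.0])]
turntable [(0.94, [247.0, 177.0, 305.0, 237.0])]
peg_top [(0.89, [243.0, 174.0, 308.0,
[... 614 characters left out ...]
rray([-1.22658452,  0.33219947, -0.06470576,  1.46009799,  0.02159451,
        1.3498923 , -0.08851632]), 'dq': array([ 1.70049227e-03, -8.31222509e-05, -1.58062910e-04,  1.18049325e-03,
       -1.97125965e-03, -1.05961020e-03, -1.59336575e-03]), 'effort': array([ 3.71756669e-04, -6.23043537e+01,  2.47535919e-02, -3.90113926e+01,
       -6.11098576e-02,  3.16495984e-02,  2.34141760e-05]), 'tool_pos': array([0.22413707, 0.58345166, 0.24757683]), 'eef_rot': array([-5.72973808e-01, -3.08889084e+00, -1.56228775e-04]), 'contact_force': array([-0.11358755,  0.15660666, -0.58198911]), 'ft_torque': array([-0.00296497, -0.01636129,  0.02409078]), 'finger_force': 0.0, 'finger_gap': 0.0870640762649763}
```

```bash
python3 - <<'E'
import cv2
a=cv2.imread("pics/top0.png")[105:305,90:415]; cv2.imwrite("pics/topc.png",cv2.resize(a,None,fx=2.4,fy=2.4,interpolation=cv2.INTER_CUBIC))
a=cv2.imread("pics/scene0.png")[130:280,195:345]; cv2.imwrite("pics/scenec.png",cv2.resize(a,None,fx=4,fy=4,interpolation=cv2.INTER_CUBIC))
E
```

```text
(no output)
```

View pics/topc.png

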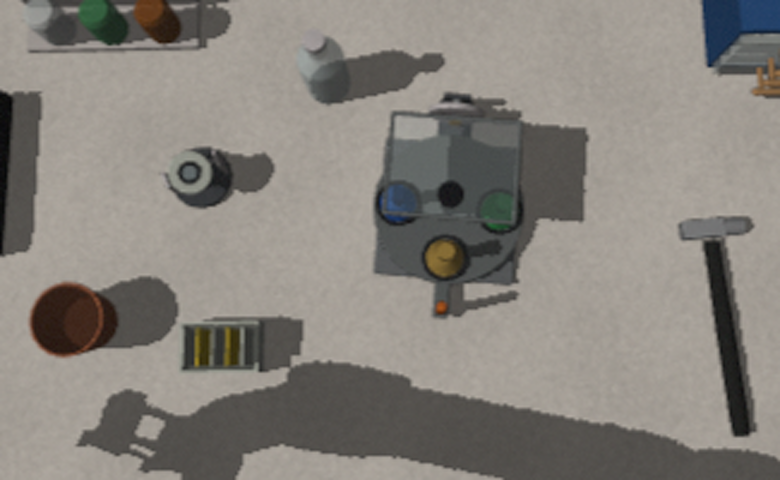

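View pics/scenec.png

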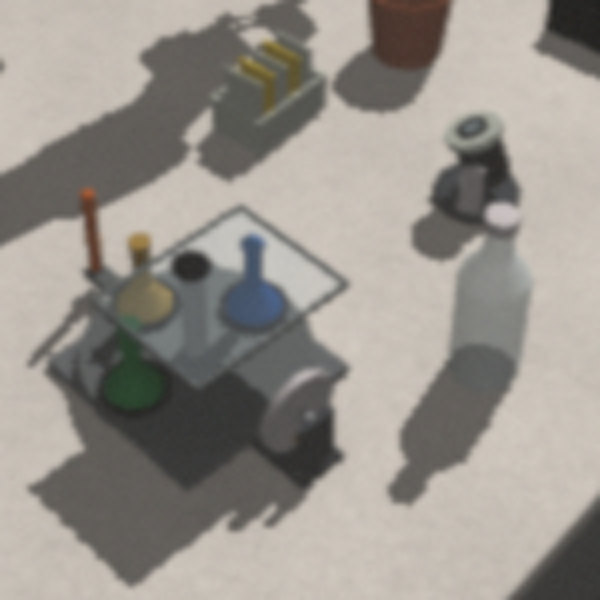

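```bash
cat > h.py <<'E'
import numpy as np, cv2
from scipy.optimize import least_squares
from scipy.spatial.transform import Rotation as Ro
from bench import state, eyes, bot, trace
def proj(m,X,H=384):
    c=np.atleast_2d(X)@np.array(m["R"]).T+m["t"]; f=H/2/np.tan(np.radians(m["vertical_fov"])/2)
    return c[:,:2]/c[:,2:]*f+[m["cx"],m["cy"]]
def onplane(m,uv,z):
    f=192/np.tan(np.radians(m["vertical_fov"])/2); R=np.array(m["R"]);C=-R.T@m["t"]
    d=R.T@np.array([(uv[0]-m["cx"])/f,(uv[1]-m["cy"])/f,1]); return C+d*(z-C[2])/d[2]
def tri(obs): # [(model,uv)]
    return least_squares(lambda X:np.concatenate([proj(m,X)[0]-uv for m,uv in obs]),[0.6,0,.1])
E
python3 - <<'E'
from h import *
T,S=eyes.camera_model("top"),eyes.camera_model("scene")
t=lambda u,v:(u/2.4+90-.3,v/2.4+105-.3); s=lambda u,v:(u/4+195-.4,v/4+130-.4)
pts=[(T,t(441,308),(-.145,0,.126)),(T,t(451,194),(0,0,.138)),(S,s(88,193),(-.145,0,.126)),(S,s(191,266),(0,0,.138)),
(T,t(391,113),(.108,.088,.132)),(T,t(521,113),(.108,-.088,.132)),(T,t(518,222),(-.033,-.088,.132)),(T,t(379,218),(-.033,.088,.132)),
(S,s(240,207),(-.033,.088,.132)),(S,s(348,285),(.108,.088,.132)),(S,s(200,388),(.108,-.088,.132))]
def w(p,L): c,d=np.cos(p[2]),np.sin(p[2]); return np.array([p[0]+c*L[0]-d*L[1],p[1]+d*L[0]+c*L[1],L[2]])
g=lambda p:np.concatenate([proj(m,w(p,L))[0]-uv for m,uv,L in pts])
r=least_squares(g,[.6,0,0],loss="soft_l1");p=r.x;print("stand",p.round(4));print(g(p).reshape(-1,2).round(1).tolist())
for n,L in dict(peg=(-.145,0,.126),front=(-.072,0,.03),endpeg=(0,.145,.126)).items(): print(n,w(p,L).round(4))
l=tri([(T,t(190,173)),(S,s(471,130))]);print("lens",l.x.round(4),l.cost)
for n,c,z in[("pot",(67,310),.09),("tag",(220,345),.05),("bottle",(318,45),.19),("cambase",(206,182),.01),("hammerhead",(715,229),.02)]: print(n,onplane(T,t(*c),z).round(3))
E
```

```text
stand [ 0.5948 -0.0801 -0.0853]
[[1.0, -0.6], [-0.1, 0.0], [-0.5, 0.1], [0.1, -0.7], [-0.5, -0.8], [0.4, 2.7], [-0.5, 1.0], [1.1, -1.1], [-0.1, -1.3], [1.3, -1.1], [0.0, 0.7]]
peg [ 0.4504 -0.0678  0.126 ]
front [ 0.5231 -0.074   0.03  ]
endpeg [0.6072 0.0643 0.126 ]
lens [0.6396 0.2756 0.0867] 0.05151018709801141
pot [0.455 0.435 0.09 ]
tag [0.407 0.237 0.05 ]
bottle [0.783 0.088 0.19 ]
cambase [0.643 0.273 0.01 ]
hammerhead [ 0.56  -0.456  0.02 ]
```

```bash
python3 - <<'E'
from h import *
m=eyes.camera_model("wrist");s=state();R=Ro.from_rotvec(s["eef_rot"]).as_matrix()
C=-np.array(m["R"]).T@m["t"]
print(m["vertical_fov"],m["cx"],m["cy"],"cam in tool",(R.T@(C-s["tool_pos"])).round(3));print((np.array(m["R"])@R).round(3));print(R.round(3))
E
```

```text
63.60985786937128 252.7354698092393 195.38668183733066 cam in tool [ 0.071 -0.001 -0.136]
[[ 0.001  1.     0.001]
 [-0.966  0.001 -0.257]
 [-0.257 -0.001  0.966]]
[[-0.933  0.359  0.   ]
 [ 0.359  0.933  0.   ]
 [ 0.     0.    -1.   ]]
```

```bash
python3 -m crank '{"linear":[[-0.04,0,0],[-0.04,0,0],[-0.04,0,0],[-0.04,0,0],[-0.04,0,0]],"turn":[[0,0,0],[0,0,0],[0,0,0],[0,0,0],[0,0,0]]}' && python3 -m crank '{"linear":[[-0.04,0,0],[-0.04,0,0],[-0.04,0,0],[-0.04,0,0],[0,0,0]],"turn":[[0,0,0],[0,0,0],[0,0,0],[0,0,0],[0,0,0]]}' 0
cat > look.py <<'E'
import sys,pickle
from h import *
n=sys.argv[1]; m=eyes.camera_model("wrist"); im=eyes.grab_frame("wrist"); cv2.imwrite(f"pics/{n}.png",im); pickle.dump(m,open(f"{n}.pkl","wb"))
for l in sys.argv[2:]:
    r=trace(l,"wrist"); print(l,[(round(d["score"],2),np.round(d["rect"]).tolist()) for d in r[:2]])
    if r: np.save(f"{n}_{l}.npy",r[0]["mask"])
s=state();print(s["time_s"],s["tool_pos"].round(4),s["eef_rot"].round(3),proj(m,[.6396,.2756,.0867]).round(1))
E
python3 look.py v1 lens camera
```

```text
time_s: 1.9
tool_pos: [0.4122, 0.511, 0.2477]
eef_rot: [0.573, 3.089, 0.0]
contact_force: [1.2, 0.5, 0.3]
finger_gap: 0.0867
finger_force: 0.0
time_s: 2.4
tool_pos: [0.5659, 0.4491, 0.2466]
eef_rot: [0.585, 3.084, -0.005]
contact_force: [0.5, -1.1, 0.0]
finger_gap: 0.0548
finger_force: 0.0
lens []
camera []
2.55 [0.5598 0.4547 0.2473] [-0.572 -3.088 -0.   ] [[130.9 304.7]]
```

```bash
python3 -m crank '{"linear":[[-0.039,-0.018,0],[-0.039,-0.018,0],[-0.039,-0.018,0]],"turn":[[0,0,0],[0,0,0],[0,0,0]]}' >/dev/null&& python3 -m crank '{"linear":[[-0.039,-0.018,0],[-0.039,-0.018,0],[-0.039,-0.018,0],[0,0,0],[0,0,0]],"turn":[[0,0,0],[0,0,0],[0,0,0],[0,0,0],[0,0,0]]}'
python3 look.py v2 lens camera
python3 -m crank '{"linear":[[0.016,-0.038,0],[0.016,-0.038,0],[0.016,-0.038,0],[0.016,-0.038,0],[0.016,-0.038,0]],"turn":[[0,0,0],[0,0,0],[0,0,0],[0,0,0],[0,0,0]]}'>/dev/null; python3 -m crank '{"linear":[[0,0,0],[0,0,0]],"turn":[[0,0,0],[0,0,0]]}'
python3 look.py v3 lens camera
python3 - <<'E'
import cv2,numpy as np
cv2.imwrite("pics/v123.png",np.vstack([np.hstack([cv2.imread(f"pics/v1.png")[200:384,40:240],cv2.imread("pics/v2.png")[20:204,170:370]]) ,cv2.resize(cv2.imread("pics/v3.png"),(400,300))]))
E
```

```text
time_s: 3.35
tool_pos: [0.7397, 0.2699, 0.2472]
eef_rot: [-0.573, -3.088, -0.001]
contact_force: [-0.9, 0.7, 0.7]
finger_gap: 0.0008
finger_force: 0.0
lens [(0.96, [189.0, 53.0, 261.0, 127.0])]
camera [(0.82, [192.0, 52.0, 272.0, 137.0])]
3.5 [0.7387 0.2721 0.2479] [-5.680e-01 -3.089e+00 -2.000e-03] [[219.9  85.7]]
time_s: 4.2
tool_pos: [0.5963, 0.122, 0.2486]
eef_rot: [0.571, 3.088, 0.002]
contact_force: [-0.0, 0.6, -0.2]
finger_gap: 0.0004
finger_force: 0.0
lens [(0.67, [380.0, 142.0, 447.0, 204.0])]
camera [(0.82, [351.0, 131.0, 450.0, 209.0]), (0.23, [8.0, 156.0, 95.0, 208.0])]
4.35 [0.5973 0.1229 0.2477] [5.690e-01 3.089e+00 1.000e-03] [[415.8 173.3]]
```

View pics/v123.png

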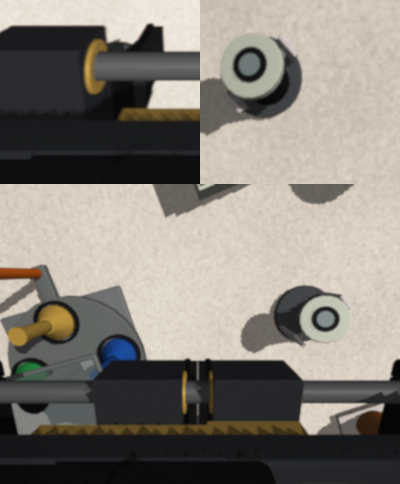

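```bash
cat > ring.py <<'E'
import sys,pickle
from h import *
L0=np.array([.6396,.2756,.0867])
def contours(n):
    m=pickle.load(open(f"{n}.pkl","rb")); im=cv2.imread(f"pics/{n}.png"); M=np.load(f"{n}_lens.npy").astype(np.uint8)
    # refine: ring colour vs ground by grabcut seeded with the mask
    k=np.ones((3,3),np.uint8); g=np.full(M.shape,cv2.GC_BGD,np.uint8); big=cv2.dilate(M,k,iterations=5); g[big>0]=cv2.GC_PR_BGD; g[M>0]=cv2.GC_PR_FGD; g[cv2.erode(M,k,iterations=4)>0]=cv2.GC_FGD
    cv2.grabCut(im,g,None,np.zeros((1,65)),np.zeros((1,65)),3,cv2.GC_INIT_WITH_MASK)
    out=[]
    for mk in (M,((g==1)|(g==3)).astype(np.uint8)):
        c=max(cv2.findContours(mk,cv2.RETR_EXTERNAL,cv2.CHAIN_APPROX_NONE)[0],key=len)[:,0]
        out.append(c); print(n,"ellipse",[np.round(v,1) for v in cv2.fitEllipse(cv2.convexHull(c))])
    return m,out
def circ(p,r=None):
    n=np.array([p[3],p[4],1.]);n/=np.linalg.norm(n);e=np.cross(n,[0,1,0]);e/=np.linalg.norm(e);f=np.cross(n,e);a=np.linspace(0,2*np.pi,180,endpoint=False)[:,None]
    return p[:3]+(p[5] if r is None else r)*(np.cos(a)*e+np.sin(a)*f)
if __name__=="__main__":
    C={n:contours(n) for n in sys.argv[1:]}
    for k in (0,1):
        def res(p):
            o=[]
            for n in C:
                m,cs=C[n]; q=proj(m,circ(p)).astype(np.float32).reshape(-1,1,2)
                o+=[cv2.pointPolygonTest(q,(float(x),float(y)),True) for x,y in cs[k]]
            return np.array(o+[(p[5]-.03)*2000])
        r=least_squares(res,[*L0,-.4,0,.03],loss="soft_l1",diff_step=1e-4,x_scale=[.01,.01,.01,.1,.1,.01]);p=r.x
        print(k,"c",p[:3].round(4),"n/nz",p[3:5].round(3),"r",p[5].round(4),"rms",np.sqrt(np.mean(res(p)**2)).round(2),"tilt",np.arctan(np.hypot(*p[3:5])).round(3))
E
python3 ring.py v2 v3; python3 -c "
import cv2;im=cv2.imread('pics/v3.png');print(im[173,360:470:3].tolist())"
```

```text
v2 ellipse [array([225.3,  90.3]), array([70.9, 75.4]), np.float64(154.2)]
v2 ellipse [array([225.7,  89. ]), array([67. , 75.6]), np.float64(138.7)]
v3 ellipse [array([413.1, 174.3]), array([60.5, 73.2]), np.float64(61.9)]
v3 ellipse [array([415.8, 172.8]), array([61.8, 67.1]), np.float64(82.7)]
0 c [0.6437 0.2769 0.0773] n/nz [ 0.001 -0.126] r 0.0322 rms 2.15 tilt 0.126
1 c [0.6415 0.2777 0.0812] n/nz [-0.216  0.025] r 0.031 rms 2.28 tilt 0.214
[[35, 34, 33], [34, 33, 33], [35, 34, 33], [34, 32, 33], [34, 33, 32], [34, 32, 32], [33, 32, 31], [31, 33, 32], [132, 144, 142], [178, 193, 191], [179, 195, 193], [179, 194, 192], [171, 186, 184], [74, 79, 78], [31, 29, 28], [94, 93, 88], [142, 143, 133], [142, 142, 133], [143, 143, 134], [143, 143, 134], [143, 142, 134], [142, 142, 134], [137, 137, 129], [52, 51, 48], [36, 35, 35], [155, 168, 166], [183, 199, 198], [183, 200, 197], [184, 200, 197], [186, 203, 201], [194, 207, 215], [189, 202, 212], [193, 206, 216], [191, 204, 214], [185, 198, 208], [189, 202, 212], [191, 204, 215]]
```

```bash
python3 - <<'E'
s=open("ring.py").read()
a=s.index("    # refine"); b=s.index("    out=[]")
s=s[:a]+'''    f=cv2.GaussianBlur(im,(3,3),0).astype(int); u,v=proj(m,L0)[0]; yy,xx=np.mgrid[:384,:512]
    g=((f[...,2]-f[...,1]<4)&(f[...,1]>108)&(np.hypot(xx-u,yy-v)<50)).astype(np.uint8)
    g=cv2.morphologyEx(g,cv2.MORPH_OPEN,np.ones((3,3),np.uint8))
'''+s[b:].replace("((g==1)|(g==3)).astype(np.uint8)","g")
open("ring.py","w").write(s)
E
python3 ring.py v2 v3
```

```text
v2 ellipse [array([225.3,  90.3]), array([70.9, 75.4]), np.float64(154.2)]
v2 ellipse [array([221.9,  85.1]), array([62. , 67.7]), np.float64(45.0)]
v3 ellipse [array([413.1, 174.3]), array([60.5, 73.2]), np.float64(61.9)]
v3 ellipse [array([416.2, 172.3]), array([60.7, 66. ]), np.float64(80.1)]
0 c [0.6437 0.2769 0.0773] n/nz [ 0.001 -0.126] r 0.0322 rms 2.15 tilt 0.126
1 c [0.6394 0.2767 0.0842] n/nz [-0.336 -0.073] r 0.0297 rms 0.46 tilt 0.331
```

```bash
python3 -m crank '{"linear":[[-0.0035,0.036,0],[-0.0035,0.036,0],[-0.0035,0.036,0.005],[-0.0035,0.036,0.005]],"turn":[[0,0,0],[0,0,0],[0,0,0],[0,0,0]]}' >/dev/null&& python3 -m crank '{"linear":[[-0.0035,0.036,0.005],[-0.0035,0.036,0.005],[-0.0035,0.036,0.005],[-0.0035,0.036,0],[0,0,0]],"turn":[[0,0,0],[0,0,0],[0,0,0],[0,0,0],[0,0,0]]}'>/dev/null;  python3 -m crank '{"linear":[[0,0,0],[0,0,0]],"turn":[[0,0,0],[0,0,0]]}'
python3 look.py v4 lens; python3 ring.py v2 v3 v4 ;python3 ring.py v4 v3;python3 ring.py v4 v2
```

```text
time_s: 5.45
tool_pos: [0.7266, 0.3795, 0.2225]
eef_rot: [0.573, 3.089, -0.0]
contact_force: [-0.1, -0.5, 0.7]
finger_gap: 0.0004
finger_force: 0.0
lens [(0.87, [76.0, 113.0, 164.0, 181.0])]
5.55 [0.7267 0.379  0.2236] [5.740e-01 3.088e+00 1.000e-03] [[106.6 145.5]]
v2 ellipse [array([225.3,  90.3]), array([70.9, 75.4]), np.float64(154.2)]
v2 ellipse [array([221.9,  85.1]), array([62. , 67.7]), np.float64(45.0)]
v3 ellipse [array([413.1, 174.3]), array([60.5, 73.2]), np.float64(61.9)]
v3 ellipse [array([416.2, 172.3]), array([60.7, 66. ]), np.float64(80.1)]
v4 ellipse [array([119.9, 147.7]), array([71.1, 88.4]), np.float64(103.1)]
v4 ellipse [array([109.2, 145.8]), array([63.8, 68.7]), np.float64(23.9)]
0 c [0.6448 0.2778 0.0749] n/nz [0.082 0.008] r 0.0333 rms 3.47 tilt 0.083
1 c [0.6396 0.2767 0.0844] n/nz [-0.347 -0.037] r 0.0298 rms 0.67 tilt 0.335
v4 ellipse [array([119.9, 147.7]), array([71.1, 88.4]), np.float64(103.1)]
v4 ellipse [array([109.2, 145.8]), array([63.8, 68.7]), np.float64(23.9)]
v3 ellipse [array([413.1, 174.3]), array([60.5, 73.2]), np.float64(61.9)]
v3 ellipse [array([416.2, 172.3]), array([60.7, 66. ]), np.float64(80.1)]
0 c [0.6464 0.2785 0.0728] n/nz [ 0.204 -0.008] r 0.0352 rms 3.36 tilt 0.201
1 c [0.6398 0.2766 0.0843] n/nz [-0.337 -0.033] r 0.0299 rms 0.67 tilt 0.327
v4 ellipse [array([119.9, 147.7]), array([71.1, 88.4]), np.float64(103.1)]
v4 ellipse [array([109.2, 145.8]), array([63.8, 68.7]), np.float64(23.9)]
v2 ellipse [array([225.3,  90.3]), array([70.9, 75.4]), np.float64(154.2)]
v2 ellipse [array([221.9,  85.1]), array([62. , 67.7]), np.float64(45.0)]
0 c [0.6438 0.2785 0.0695] n/nz [-0.156  0.479] r 0.0343 rms 3.28 tilt 0.467
1 c [0.6398 0.277  0.0857] n/nz [-0.36  -0.024] r 0.0297 rms 0.68 tilt 0.346
```

```bash
python3 -m crank '{"linear":[[0.002,-0.034,0],[0.002,-0.034,0],[0.002,-0.034,0.002],[0.002,-0.034,0.004],[0.002,-0.034,0.004]],"turn":[[0,0,0],[0,0,0],[0,0,0],[0,0,0],[0,0,0]]}' >/dev/null&& python3 -m crank '{"linear":[[0.002,-0.034,0.004],[0.002,-0.034,0.004],[0.002,-0.034,0.004],[0.002,-0.034,0],[0,0,0]],"turn":[[0,0,0],[0,0,0],[-0.06,0.023,0],[-0.112,0.043,0],[-0.112,0.043,0]]}'>/dev/null;  python3 -m crank '{"linear":[[0,0,0],[0,0,0],[0,0,0],[0,0,0]],"turn":[[-0.112,0.043,0],[-0.112,0.043,0],[-0.056,0.022,0],[0,0,0]]}'
python3 -m crank '{"linear":[[0,0,0],[0,0,0]],"turn":[[0,0,0],[0,0,0]]}' >/dev/null; python3 look.py v5 lens;  python3 ring.py v2 v3 v4 v5 |grep -v "^0"; python3 ring.py v5 v2|tail -1
```

```text
time_s: 6.95
tool_pos: [0.5996, 0.0974, 0.1982]
eef_rot: [-0.536, -2.85, -0.889]
contact_force: [-0.3, -0.1, -0.1]
finger_gap: 0.0004
finger_force: 0.0
lens [(0.67, [292.0, 165.0, 359.0, 221.0]), (0.2, [0.0, 203.0, 84.0, 306.0])]
7.25 [0.5999 0.1018 0.1993] [-0.525 -2.853 -0.888] [[335.  189.1]]
v2 ellipse [array([225.3,  90.3]), array([70.9, 75.4]), np.float64(154.2)]
v2 ellipse [array([221.9,  85.1]), array([62. , 67.7]), np.float64(45.0)]
v3 ellipse [array([413.1, 174.3]), array([60.5, 73.2]), np.float64(61.9)]
v3 ellipse [array([416.2, 172.3]), array([60.7, 66. ]), np.float64(80.1)]
v4 ellipse [array([119.9, 147.7]), array([71.1, 88.4]), np.float64(103.1)]
v4 ellipse [array([109.2, 145.8]), array([63.8, 68.7]), np.float64(23.9)]
v5 ellipse [array([326. , 192.3]), array([54.3, 65.5]), np.float64(71.6)]
v5 ellipse [array([333.2, 189.3]), array([46.4, 54.5]), np.float64(152.7)]
1 c [0.6396 0.2766 0.0843] n/nz [-0.344 -0.058] r 0.0299 rms 0.69 tilt 0.335
1 c [0.6394 0.2767 0.0843] n/nz [-0.348 -0.095] r 0.0298 rms 0.53 tilt 0.346
```

```bash
python3 - <<'E'
from ring import *
o=[]
for n,(u,v) in dict(v2=(222,85),v3=(416,172),v4=(109,146),v5=(333,189)).items():
    m=pickle.load(open(f"{n}.pkl","rb")); im=cv2.imread(f"pics/{n}.png")[v-48:v+48,u-64:u+64]; im=cv2.resize(im,(384,288),interpolation=cv2.INTER_CUBIC)
    q=(proj(m,circ([.6396,.2766,.0843,-.345,-.05,.03]))-[u-64,v-48]+.5)*3
    cv2.polylines(im,[np.round(q).astype(int)],True,(0,0,255),1); o.append(im)
cv2.imwrite("pics/ov.png",np.vstack([np.hstack(o[:2]),np.hstack(o[2:])]))
E
```

```text
(no output)
```

View pics/ov.png

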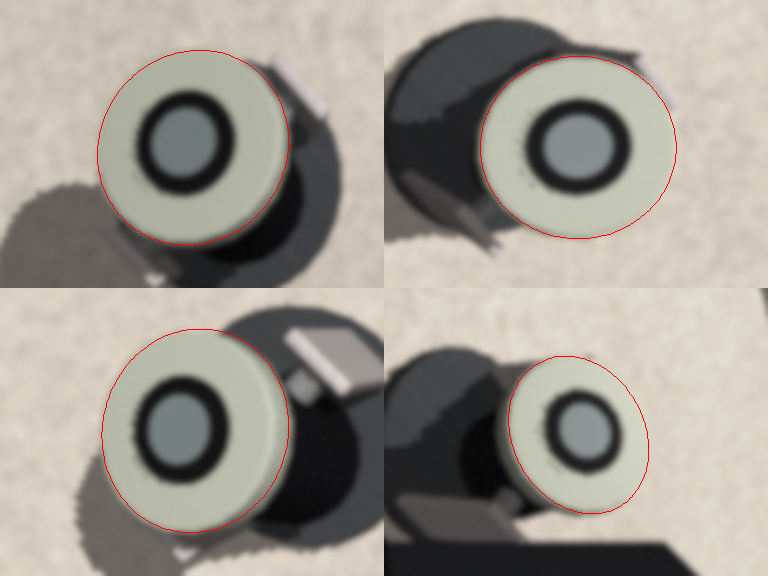

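```bash
cat > inner.py <<'E'
from ring import *
def ell(n,thr,kind):
    m=pickle.load(open(f"{n}.pkl","rb")); im=cv2.imread(f"pics/{n}.png"); u,v=proj(m,L0-[0,0,.002])[0]; K=6
    u0,v0=int(u)-30,int(v)-30; g=cv2.resize(im[v0:v0+60,u0:u0+60,1],None,fx=K,fy=K,interpolation=cv2.INTER_CUBIC)
    d=(g<thr).astype(np.uint8)
    nb,lab,st,ce=cv2.connectedComponentsWithStats(d,connectivity=8)
    i=min(range(1,nb),key=lambda i:np.hypot(*(ce[i]-30*K))+(1e4 if st[i,4]<60*K*K else 0))
    c,h=cv2.findContours((lab==i).astype(np.uint8),cv2.RETR_CCOMP,cv2.CHAIN_APPROX_NONE)
    c=[x for x,hh in zip(c,h[0]) if (hh[3]<0)==(kind=="out")]; c=max(c,key=len)[:,0].astype(np.float32)
    c=cv2.convexHull(c)[:,0] if kind=="out" else c[:]
    c=(c+.5)/K-.5+[u0,v0]; e=cv2.fitEllipse(c.astype(np.float32)); print(n,kind,np.round(e[0],1),np.round(e[1],1),round(e[2]))
    return m,np.array(cv2.ellipse2Poly((0,0),(1,1),0,0,1,1)) if 0 else (m,c)[1]
import itertools
for kind,thr,r0 in(("out",112,.0155),("in",87,.011)):
    C=[ell(n,thr,kind) for n in("v2","v3","v4","v5")]
    for sel in [(0,1,2,3),(0,1,3),(0,2,3),(1,2,3)]:
        def res(p):
            o=[]
            for i in sel:
                m,c=C[i]; q=proj(m,circ(p)).astype(np.float32).reshape(-1,1,2)
                o+=[cv2.pointPolygonTest(q,(float(x),float(y)),True) for x,y in c]
            return np.array(o)
        p=least_squares(res,[*L0,-.4,0,r0],loss="soft_l1",f_scale=.3,diff_step=1e-4,x_scale=[.01,.01,.01,.1,.1,.01]).x
        print(kind,sel,p[:3].round(4),"n",p[3:5].round(3),"r",p[5].round(4),"rms",np.sqrt(np.mean(res(p)**2)).round(2),"tilt",np.arctan(np.hypot(*p[3:5])).round(3))
E
python3 inner.py
```

```text
v2 out [219.3  84.3] [33.  36.1] 25
v3 out [416.1 172.5] [31.9 35.5] 84
v4 out [105.  144.9] [32.1 36.5] 7
v5 out [334.7 188.4] [25.  28.7] 148
out (0, 1, 2, 3) [0.6385 0.2752 0.0879] n [-0.313 -0.115] r 0.0158 rms 0.28 tilt 0.321
out (0, 1, 3) [0.6384 0.2754 0.0875] n [-0.306 -0.128] r 0.0158 rms 0.22 tilt 0.32
out (0, 2, 3) [0.6385 0.2751 0.0878] n [-0.323 -0.118] r 0.0159 rms 0.28 tilt 0.331
out (1, 2, 3) [0.6385 0.2751 0.088 ] n [-0.321 -0.112] r 0.0158 rms 0.27 tilt 0.328
v2 in [218.9  83.8] [20.5 22.7] 28
v3 in [416.4 172.4] [21.4 23.4] 85
v4 in [104.2 144.7] [20.2 23.4] 8
v5 in [335.6 188.1] [16.8 19.4] 149
in (0, 1, 2, 3) [0.6381 0.2752 0.0889] n [-0.381 -0.167] r 0.0103 rms 0.25 tilt 0.394
in (0, 1, 3) [0.6381 0.2753 0.0887] n [-0.388 -0.21 ] r 0.0103 rms 0.18 tilt 0.415
in (0, 2, 3) [0.6381 0.2751 0.0889] n [-0.38  -0.166] r 0.0103 rms 0.29 tilt 0.393
in (1, 2, 3) [0.6381 0.2751 0.089 ] n [-0.358 -0.168] r 0.0103 rms 0.2 tilt 0.376
```

```bash
python3 - <<'E'
from ring import *
for n,a,b in(("v4",(141.7,113.7),(161.7,131.3)),("v2",(249.7,57),(266.3,73.7)),("v3",(437.3,143.3),(450,159)),("v3",(352+(400-384)/3,124+175/3),(352+(495-384)/3,124+250/3))):
    m=pickle.load(open(f"{n}.pkl","rb")); A=onplane(m,a,.07);B=onplane(m,b,.07);d=B-A; print(n,A.round(4),B.round(4),"len",np.linalg.norm(d).round(4),"ang",np.degrees(np.arctan2(d[1],d[0])).round(1))
# foot disc: dark threshold ellipse crop
m=pickle.load(open("v3.pkl","rb"));M=np.load("v3_camera.npy")
E
```

```text
v4 [0.6243 0.3106 0.07  ] [0.6449 0.3208 0.07  ] len 0.0229 ang 26.3
v2 [0.6243 0.3103 0.07  ] [0.6436 0.3197 0.07  ] len 0.0215 ang 26.0
v3 [0.6234 0.31   0.07  ] [0.6437 0.3188 0.07  ] len 0.0221 ang 23.2
v3 [0.6335 0.2237 0.07  ] [0.6718 0.2477 0.07  ] len 0.0452 ang 32.0
```

```bash
cat > plan.py <<'E'
from h import *
def plan(p1,R1,n,s=None):
    s=s or state(); p0=np.array(s["tool_pos"]);R0=Ro.from_rotvec(s["eef_rot"]).as_matrix() if not isinstance(s["eef_rot"],np.ndarray) or s["eef_rot"].ndim==1 else s["eef_rot"]
    w=Ro.from_matrix(R0.T@R1).as_rotvec()/n; E=Ro.from_rotvec(w).as_matrix(); A=sum(np.linalg.matrix_power(E,k) for k in range(n))
    v=np.linalg.solve(A,R0.T@(p1-p0)); print(n,"rows lin",v.round(4).tolist(),"turn",w.round(4).tolist(),"mm/row",(np.linalg.norm(v)*1e3).round(),"deg/row",np.degrees(np.linalg.norm(w)).round(1))
def Rzx(z,x): z=np.array(z,float);z/=np.linalg.norm(z);x=np.array(x,float);x-=z*(x@z);x/=np.linalg.norm(x);return np.c_[x,np.cross(z,x),z]
E
python3 - <<'E'
from plan import *
a=np.radians(25.5);c,s=np.cos(a),np.sin(a)
R=Rzx([.72*c,.72*s,-.7],[-.7*c,-.7*s,-.72]);p=np.array([.54,.23,.175]); print(R.round(2).tolist())
plan(p,R,10)
E
```

```text
[[-0.63, -0.43, 0.65], [-0.3, 0.9, 0.31], [-0.72, -0.0, -0.7]]
10 rows lin [0.0079, 0.0114, 0.0054] turn [0.0272, -0.0706, -0.0986] mm/row 15.0 deg/row 7.1
```

```bash
python3 -m crank '{"linear":[[0.0079,0.0114,0.0054],[0.0079,0.0114,0.0054],[0.0079,0.0114,0.0054],[0.0079,0.0114,0.0054],[0.0079,0.0114,0.0054]],"turn":[[0.0272,-0.0706,-0.0986],[0.0272,-0.0706,-0.0986],[0.0272,-0.0706,-0.0986],[0.0272,-0.0706,-0.0986],[0.0272,-0.0706,-0.0986]]}' >/dev/null; python3 -m crank '{"linear":[[0.0079,0.0114,0.0054],[0.0079,0.0114,0.0054],[0.0079,0.0114,0.0054],[0.0079,0.0114,0.0054],[0.0079,0.0114,0.0054]],"turn":[[0.0272,-0.0706,-0.0986],[0.0272,-0.0706,-0.0986],[0.0272,-0.0706,-0.0986],[0.0272,-0.0706,-0.0986],[0.0272,-0.0706,-0.0986]]}' >/dev/null; python3 -m crank '{"linear":[[0,0,0],[0,0,0],[0,0,0]],"turn":[[0,0,0],[0,0,0],[0,0,0]]}'; python3 look.py v6 lens
python3 - <<'E'
from ring import *
n="v6";m=pickle.load(open(f"{n}.pkl","rb"));im=cv2.imread(f"pics/{n}.png");u,v=proj(m,[.638,.275,.088])[0].astype(int)
v=max(v,60);im=im[v-60:v+60,u-80:u+80];cv2.imwrite("pics/v6c.png",cv2.resize(im,None,fx=4,fy=4,interpolation=cv2.INTER_CUBIC))
print(u,v)
E
```

```text
time_s: 8.55
tool_pos: [0.5455, 0.2206, 0.1781]
eef_rot: [-0.474, 2.336, 0.233]
contact_force: [0.4, -0.2, 0.8]
finger_gap: 0.0006
finger_force: 0.0
lens [(0.74, [225.0, 156.0, 297.0, 227.0])]
8.65 [0.5453 0.2207 0.1778] [-0.475  2.336  0.232] [[262.7 207.5]]
262 207
```

View pics/v6c.png

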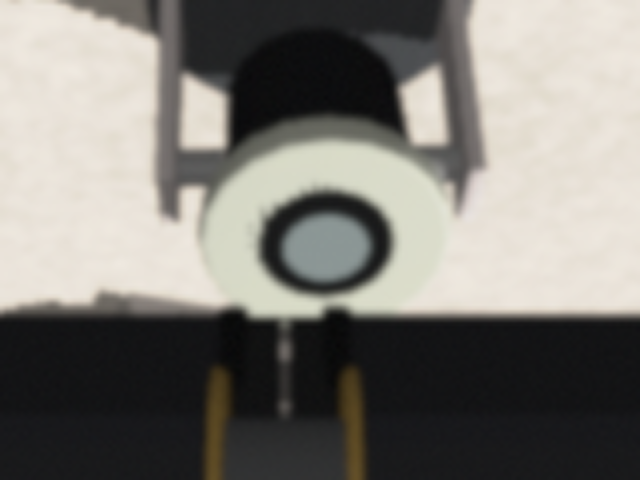

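```bash
sed -i 's/("v2","v3","v4","v5")\]/("v2","v3","v4","v5","v6")]/; s/in \[(0,1,2,3),.*\]:/in [(0,1,2,3,4),(0,2,4),(1,3,4),(0,4)]:/' inner.py; python3 inner.py
```

```text
v2 out [219.3  84.3] [33.  36.1] 25
v3 out [416.1 172.5] [31.9 35.5] 84
v4 out [105.  144.9] [32.1 36.5] 7
v5 out [334.7 188.4] [25.  28.7] 148
v6 out [262.9 207.3] [25.8 33.2] 86
out (0, 1, 2, 3, 4) [0.6385 0.2752 0.0877] n [-0.324 -0.123] r 0.0158 rms 0.29 tilt 0.334
out (0, 2, 4) [0.6385 0.2751 0.0877] n [-0.325 -0.127] r 0.0159 rms 0.29 tilt 0.336
out (1, 3, 4) [0.6386 0.2754 0.0874] n [-0.364 -0.175] r 0.0156 rms 0.14 tilt 0.384
out (0, 4) [0.6384 0.2753 0.0876] n [-0.322 -0.142] r 0.0159 rms 0.23 tilt 0.339
v2 in [218.9  83.8] [20.5 22.7] 28
v3 in [416.4 172.4] [21.4 23.4] 85
v4 in [104.2 144.7] [20.2 23.4] 8
v5 in [335.6 188.1] [16.8 19.4] 149
v6 in [263.1 208.4] [17.3 22.3] 85
in (0, 1, 2, 3, 4) [0.6381 0.2752 0.0888] n [-0.387 -0.169] r 0.0103 rms 0.24 tilt 0.399
in (0, 2, 4) [0.6381 0.2751 0.0888] n [-0.395 -0.148] r 0.0103 rms 0.27 tilt 0.399
in (1, 3, 4) [0.6382 0.2753 0.0886] n [-0.373 -0.175] r 0.0104 rms 0.1 tilt 0.391
in (0, 4) [0.638  0.2753 0.0887] n [-0.406 -0.171] r 0.0102 rms 0.17 tilt 0.415
```

```bash
cat >> plan.py <<'E'
ST=np.array([.5948,-.0801]); YAW=-.0853
ex=np.array([np.cos(YAW),np.sin(YAW),0]);ey=np.array([-np.sin(YAW),np.cos(YAW),0])
def stand(x,y,z): return np.array([*ST,0])+x*ex+y*ey+[0,0,z]
E
python3 - <<'E'
from plan import *
print(state()["joints"].round(2))
R=Rzx([0,0,-1],-ex);p=stand(-.145,-.037,.2);print(p.round(4));plan(p,R,12)
E
```

```text
[-0.19 -0.06 -0.28  2.28  0.02  0.16  1.48]
[ 0.4472 -0.1046  0.2   ]
12 rows lin [0.011, -0.0252, -0.0083] turn [0.0182, 0.0622, 0.0385] mm/row 29.0 deg/row 4.3
```

```bash
R5='"linear":[[0.011,-0.0252,-0.0083],[0.011,-0.0252,-0.0083]]'; python3 -m crank '{"linear":[[0.011,-0.0252,-0.0083],[0.011,-0.0252,-0.0083],[0.011,-0.0252,-0.0083],[0.011,-0.0252,-0.0083]],"turn":[[0.0182,0.0622,0.0385],[0.0182,0.0622,0.0385],[0.0182,0.0622,0.0385],[0.0182,0.0622,0.0385]]}' >/dev/null;  python3 -m crank '{"linear":[[0.011,-0.0252,-0.0083],[0.011,-0.0252,-0.0083],[0.011,-0.0252,-0.0083],[0.011,-0.0252,-0.0083]],"turn":[[0.0182,0.0622,0.0385],[0.0182,0.0622,0.0385],[0.0182,0.0622,0.0385],[0.0182,0.0622,0.0385]]}' >/dev/null; python3 -m crank '{"linear":[[0.011,-0.0252,-0.0083],[0.011,-0.0252,-0.0083],[0.011,-0.0252,-0.0083],[0.011,-0.0252,-0.0083],[0,0,0]],"turn":[[0.0182,0.0622,0.0385],[0.0182,0.0622,0.0385],[0.0182,0.0622,0.0385],[0.0182,0.0622,0.0385],[0,0,0]]}'
python3 -m crank '{"linear":[[0,0,0],[0,0,0]],"turn":[[0,0,0],[0,0,0]]}'>/dev/null
python3 look.py p1 peg_top
python3 - <<'E'
from plan import *
import pickle
m=pickle.load(open("p1.pkl","rb"));R=Rzx([0,0,-1],-ex)
im=cv2.imread("pics/p1.png");hsv=cv2.cvtColor(im,cv2.COLOR_BGR2HSV)
for X in [stand(-.145,0,.126),stand(-.145,0,.03),stand(0,0,.138),stand(-.072,0,.115),stand(-.033,.088,.132),stand(-.033,-.088,.132)]: print(proj(m,X).round(1)); cv2.circle(im,tuple(proj(m,X)[0].round().astype(int).tolist()),3,(255,0,255),1)
cv2.imwrite("pics/p1o.png",im)
print(state()["joints"].round(2)); plan(stand(-.145,-.037,.12),R,3)
E
```

```text
time_s: 9.95
tool_pos: [0.4473, -0.1066, 0.2009]
eef_rot: [-0.138, -3.138, 0.0]
contact_force: [0.2, 0.8, -0.7]
finger_gap: 0.0007
finger_force: 0.0
peg_top [(0.61, [246.0, 173.0, 321.0, 228.0])]
10.25 [ 0.447  -0.103   0.1996] [ 1.270e-01  3.138e+00 -1.000e-03] [[658.2 361.4]]
[[302.7 217.1]]
[[288.  186.3]]
[[296.6 394.5]]
[[296.4 298.2]]
[[408.9 354.8]]
[[185.7 353.8]]
[ 0.04 -0.    0.08  1.95  0.    1.19  1.62]
3 rows lin [-0.0001, -0.0005, 0.0265] turn [-0.0002, 0.0002, 0.0014] mm/row 27.0 deg/row 0.1
```

View pics/p1o.png

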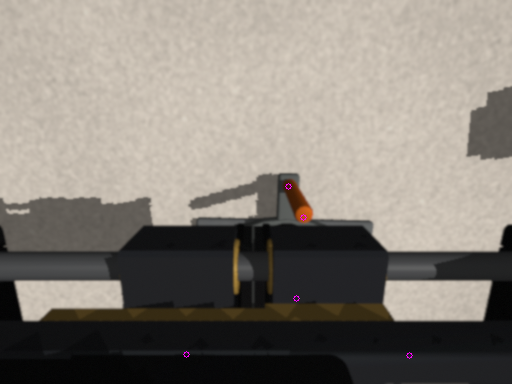

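```bash
python3 -m crank '{"linear":[[0,0,0.0265],[0,0,0.0265],[0,0,0.0265],[0,0.007,0],[0,0.007,0]],"turn":[[0,0,0],[0,0,0],[0,0,0],[0,0,0],[0,0,0]]}'
python3 - <<'E'
from plan import *
R=Rzx([0,0,-1],-ex); print("tool in stand", [(state()["tool_pos"]-stand(0,0,0))@e for e in (ex,ey)])
s=dict(tool_pos=stand(-.145,-.022,.12),eef_rot=Ro.from_matrix(R).as_rotvec())
a=-1.5;Q=Ro.from_rotvec([0,0,a]).as_matrix();p1=stand(0,0,0)+Q@(stand(-.145,-.022,.12)-stand(0,0,0)); plan(p1,Q@R,25,s)
E
```

```text
time_s: 10.75
tool_pos: [0.4482, -0.0892, 0.1207]
eef_rot: [-0.129, -3.139, 0.002]
contact_force: [0.5, 0.4, 0.2]
finger_gap: 0.0003
finger_force: 0.0
tool in stand [np.float64(-0.14529125990790387), np.float64(-0.02155849914252545)]
25 rows lin [0.0011, 0.0087, 0.0] turn [0.0, 0.0, 0.06] mm/row 9.0 deg/row 3.4
```

```bash
python3 -m crank '{"linear":[[0.0011,0.0087,0],[0.0011,0.0087,0],[0.0011,0.0087,0],[0.0011,0.0087,0],[0.0011,0.0087,0]],"turn":[[0,0,0.06],[0,0,0.06],[0,0,0.06],[0,0,0.06],[0,0,0.06]]}' | sed -n '2p;4p'; python3 -m crank '{"linear":[[0.0011,0.0087,0],[0.0011,0.0087,0],[0.0011,0.0087,0],[0.0011,0.0087,0],[0.0011,0.0087,0]],"turn":[[0,0,0.06],[0,0,0.06],[0,0,0.06],[0,0,0.06],[0,0,0.06]]}'| sed -n '2p;4p'
python3 -m crank '{"linear":[[0.0011,0.0087,0],[0.0011,0.0087,0],[0.0011,0.0087,0],[0.0011,0.0087,0],[0.0011,0.0087,0]],"turn":[[0,0,0.06],[0,0,0.06],[0,0,0.06],[0,0,0.06],[0,0,0.06]]}'| sed -n '2p;4p'
python3 -m crank '{"linear":[[0.0011,0.0087,0],[0.0011,0.0087,0],[0.0011,0.0087,0],[0.0011,0.0087,0],[0.0011,0.0087,0]],"turn":[[0,0,0.06],[0,0,0.06],[0,0,0.06],[0,0,0.06],[0,0,0.06]]}'| sed -n '2p;4p'
python3 -m crank '{"linear":[[0.0011,0.0087,0],[0.0011,0.0087,0],[0.0011,0.0087,0],[0.0011,0.0087,0],[0.0011,0.0087,0]],"turn":[[0,0,0.06],[0,0,0.06],[0,0,0.06],[0,0,0.06],[0,0,0.06]]}'
python3 - <<'E'
from plan import *
r=eyes.grab_frame("top");m=eyes.camera_model("top");cv2.imwrite("pics/t1.png",r)
cv2.imwrite("pics/t1c.png",cv2.resize(r[120:270,200:340],None,fx=4,fy=4,interpolation=cv2.INTER_CUBIC))
print((proj(m,stand(0,.145,.126))-[200,120])*4,(proj(m,stand(-.072,0,.115))-[200,120])*4, state()["joints"].round(2))
E
```

```text
tool_pos: [0.4525, -0.0461, 0.122]
contact_force: [-0.0, -3.7, -1.0]
tool_pos: [0.4687, -0.0056, 0.1221]
contact_force: [0.4, -3.9, 0.2]
tool_pos: [0.496, 0.0294, 0.1221]
contact_force: [-1.0, -0.3, 0.0]
tool_pos: [0.5323, 0.0541, 0.1221]
contact_force: [0.7, 0.7, -0.0]
time_s: 13.25
tool_pos: [0.5741, 0.0668, 0.1222]
eef_rot: [2.234, 2.205, 0.003]
contact_force: [1.1, -0.0, 0.8]
finger_gap: 0.0006
finger_force: 0.0
[[126.80658332 252.9037572 ]] [[303.48613432 357.41589972]] [-0.26  0.33  0.07  1.74 -0.03  1.07 -0.19]
```

View pics/t1c.png

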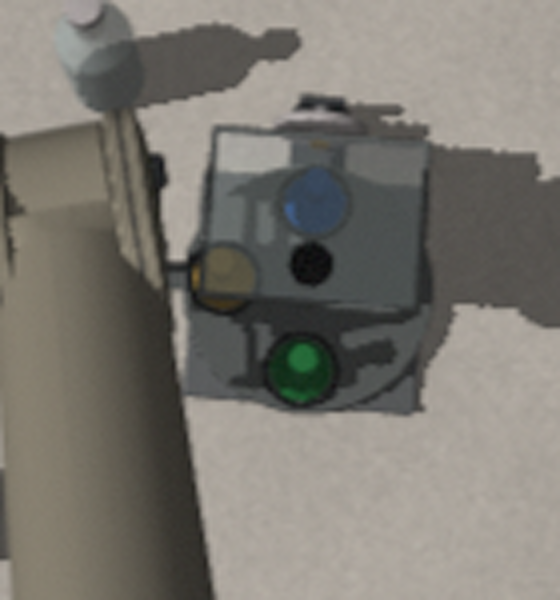

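```bash
python3 -m crank '{"linear":[[0,-0.005,-0.02],[0,0,-0.03],[0,0,-0.03],[0,0,0]],"turn":[[0,0,0],[0,0,0],[0,0,0],[0,0,0]]}' 0.06
python3 - <<'E'
from plan import *
plan(stand(-.072,0,.20),Rzx([0,0,-1],-ex),14)
E
```

```text
time_s: 13.7
tool_pos: [0.5701, 0.0666, 0.2061]
eef_rot: [2.229, 2.206, 0.011]
contact_force: [0.9, 0.7, -0.7]
finger_gap: 0.0249
finger_force: 0.0
14 rows lin [-0.0062, -0.0098, 0.0004] turn [0.0005, 0.0004, -0.1068] mm/row 12.0 deg/row 6.1
```

```bash
python3 -m crank '{"linear":[[-0.0062,-0.0098,0],[-0.0062,-0.0098,0],[-0.0062,-0.0098,0],[-0.0062,-0.0098,0],[-0.0062,-0.0098,0]],"turn":[[0,0,-0.107],[0,0,-0.107],[0,0,-0.107],[0,0,-0.107],[0,0,-0.107]]}' >/dev/null; python3 -m crank '{"linear":[[-0.0062,-0.0098,0],[-0.0062,-0.0098,0],[-0.0062,-0.0098,0],[-0.0062,-0.0098,0],[-0.0062,-0.0098,0]],"turn":[[0,0,-0.107],[0,0,-0.107],[0,0,-0.107],[0,0,-0.107],[0,0,-0.107]]}' >/dev/null; python3 -m crank '{"linear":[[-0.0062,-0.0098,0],[-0.0062,-0.0098,0],[-0.0062,-0.0098,0],[-0.0062,-0.0098,0],[0,0,0]],"turn":[[0,0,-0.107],[0,0,-0.107],[0,0,-0.107],[0,0,-0.107],[0,0,0]]}' >/dev/null;  python3 -m crank '{"linear":[[0,0,0],[0,0,0]],"turn":[[0,0,0],[0,0,0]]}'
python3 look.py g1 rose_green
python3 - <<'E'
from plan import *
import pickle
m=pickle.load(open("g1.pkl","rb"));im=cv2.imread("pics/g1.png")
for X in [stand(-.072,0,.115),stand(-.072,0,.03),stand(-.072,0,.037),stand(0,.145,.126)]: print(proj(m,X).round(1)); cv2.circle(im,tuple(proj(m,X)[0].round().astype(int).tolist()),3,(255,0,255),1)
cv2.imwrite("pics/g1o.png",im); plan(stand(-.072,0,.20),Rzx([0,0,-1],-ex),1)
E
```

```text
time_s: 15.4
tool_pos: [0.521, -0.0736, 0.2004]
eef_rot: [0.135, 3.138, -0.002]
contact_force: [-0.6, 0.6, 0.1]
finger_gap: 0.0601
finger_force: 0.0
rose_green [(0.55, [230.0, 165.0, 279.0, 227.0])]
15.5 [ 0.521  -0.0739  0.2004] [ 1.330e-01  3.138e+00 -2.000e-03] [[646.4 294.9]]
[[253.1 214.3]]
[[253.1 187.9]]
[[253.1 189.5]]
[[439.6 307. ]]
1 rows lin [-0.0021, 0.0001, 0.0004] turn [-0.0012, 0.0005, 0.0003] mm/row 2.0 deg/row 0.1
```

View pics/g1o.png

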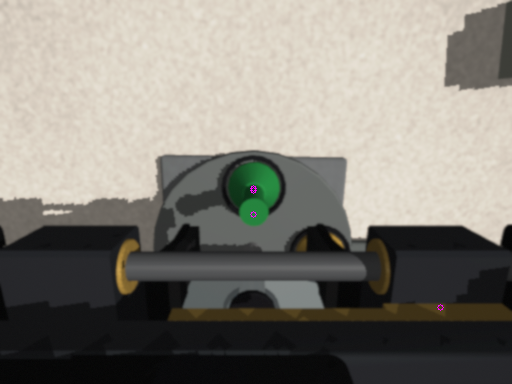

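```bash
python3 -m crank '{"linear":[[0,0,0.026],[0,0,0.026],[0,0,0.026],[0,0,0.026],[0,0,0]],"turn":[[0,0,0],[0,0,0],[0,0,0],[0,0,0],[0,0,0]]}'; python3 -m crank '{"linear":[[0,0,0],[0,0,0],[0,0,0],[0,0,0],[0,0,0]],"turn":[[0,0,0],[0,0,0],[0,0,0],[0,0,0],[0,0,0]]}' 0; python3 -m crank '{"linear":[[0,0,0],[0,0,0],[0,0,0],[0,0,0],[0,0,0]],"turn":[[0,0,0],[0,0,0],[0,0,0],[0,0,0],[0,0,0]]}'
```

```text
time_s: 16.0
tool_pos: [0.5188, -0.0742, 0.0932]
eef_rot: [-0.133, -3.133, 0.002]
contact_force: [-0.0, 1.2, -0.3]
finger_gap: 0.0605
finger_force: 0.0
time_s: 16.5
tool_pos: [0.5214, -0.0748, 0.0968]
eef_rot: [0.133, 3.138, -0.002]
contact_force: [0.6, 0.1, -0.4]
finger_gap: 0.0283
finger_force: 0.0
time_s: 17.0
tool_pos: [0.5213, -0.0747, 0.0964]
eef_rot: [0.133, 3.138, -0.002]
contact_force: [-0.1, 0.6, 3.6]
finger_gap: 0.0205
finger_force: 30.0
```

```bash
python3 -m crank '{"linear":[[0,0,0],[0,0,-0.005],[0,0,-0.015],[0,0,-0.025],[0,0,-0.03]],"turn":[[0,0,0],[0,0,0],[0,0,0],[0,0,0],[0,0,0]]}';python3 -m crank '{"linear":[[0,0,-0.03],[0,0,-0.025],[0,0,-0.01],[0,0,0],[0,0,0]],"turn":[[0,0,0],[0,0,0],[0,0,0],[0,0,0],[0,0,0]]}'
python3 look.py h1 rose_green
python3 - <<'E'
import cv2,numpy as np
from h import *
t=eyes.grab_frame("scene");cv2.imwrite("pics/s1.png",t); print([ (round(d["score"],2),d["rect"]) for d in trace("rose_green","scene")[:2]])
a=cv2.resize(t[120:270,170:320],(450,450),interpolation=cv2.INTER_CUBIC)
b=cv2.resize(cv2.imread("pics/h1.png")[100:384,130:380],None,fx=450/284,fy=450/284)
cv2.imwrite("pics/h1c.png",np.hstack([a,b])[:, :800])
E
```

```text
time_s: 17.5
tool_pos: [0.5201, -0.0748, 0.1712]
eef_rot: [-0.133, -3.136, 0.002]
contact_force: [0.3, -0.2, -0.1]
finger_gap: 0.0196
finger_force: 30.0
time_s: 18.0
tool_pos: [0.5205, -0.0746, 0.2349]
eef_rot: [-0.133, -3.137, 0.002]
contact_force: [0.6, 0.4, -0.7]
finger_gap: 0.02
finger_force: 30.0
rose_green [(0.95, [217.0, 187.0, 293.0, 311.0])]
18.1 [ 0.5203 -0.0745  0.2346] [-1.330e-01 -3.136e+00  2.000e-03] [[605.9 276.8]]
[(0.48, [218.8, 159.6, 234.8, 183.1])]
```

View pics/h1c.png

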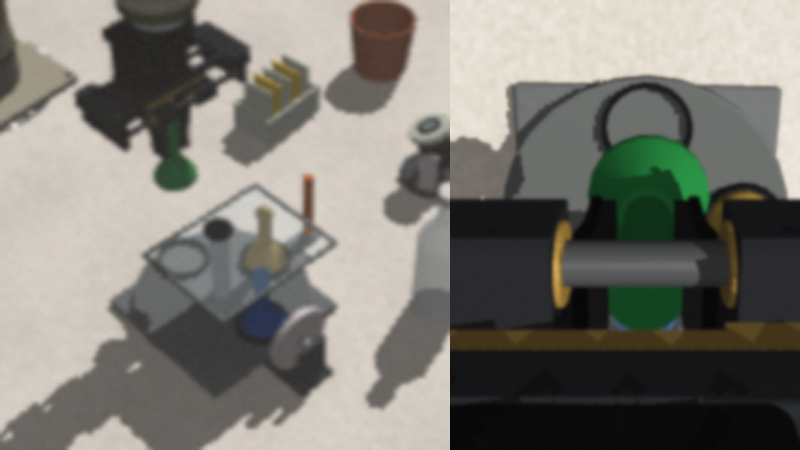

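```bash
cat > rose.py <<'E'
import sys,pickle
from h import *
n=sys.argv[1];m=pickle.load(open(f"{n}.pkl","rb"));im=cv2.imread(f"pics/{n}.png")
T2C=np.array([[0.001,1,0.001],[-.966,.001,-.257],[-.257,-.001,.966]]);ct=np.array([.071,-.001,-.136])
mt=dict(m);mt["R"]=T2C;mt["t"]=-T2C@ct
a=np.linspace(0,2*np.pi,361)[:,None]
def sil(x,y,zf,rx=0,ry=0):
    Q=Ro.from_rotvec([rx,ry,0]).as_matrix(); P=[]
    for r,h in((.026,0),(.026,.007)): P.append(np.c_[r*np.cos(a),r*np.sin(a),-h+0*a])
    g=np.array([0,0,.006]); X=np.vstack(P)+[0,0,zf-.006]; return cv2.convexHull(proj(mt,X@Q.T+g+[x,y,0]).astype(np.float32))
b=im.astype(int);G=((b[...,1]>b[...,2]*1.5)&(b[...,1]>b[...,0]*1.25)&(b[...,1]>40)).astype(np.uint8)
nb,lab,st,_=cv2.connectedComponentsWithStats(G);i=1+np.argmax(st[1:,4]);print("green bbox",st[i])
c=max(cv2.findContours((lab==i).astype(np.uint8),cv2.RETR_EXTERNAL,cv2.CHAIN_APPROX_NONE)[0],key=len)[:,0]
c=c[c[:,1]<int(sys.argv[2])]
for p in[(0,0,.0665),(0,0,.0665,0,.05),(0,0,.0665,.05,0)]: 
    q=sil(*p);print(p,q.min((0,1)).round(1),q.max((0,1)).round(1))
f=lambda p:np.array([cv2.pointPolygonTest(sil(p[0],p[1],p[2],0,p[3]),(float(x),float(y)),True) for x,y in c])
r=least_squares(lambda p:f([p[0],p[1],.0665,0]),[0,0],diff_step=1e-4,x_scale=.01,loss="soft_l1");print("xy only",r.x.round(4),np.sqrt(np.mean(r.fun**2)))
r=least_squares(lambda p:f([p[0],p[1],p[2],0]),[0,0,.0665],diff_step=1e-4,x_scale=.01,loss="soft_l1");print("xyz",r.x.round(4),np.sqrt(np.mean(r.fun**2)))
E
python3 rose.py h1 216; python3 -c "
from h import *;print(trace and np.argwhere(np.load('h1_rose_green.npy')[:216].any(0)).ravel()[[0,-1]])"
```

```text
green bbox [ 218  186   77   66 3426]
(0, 0, 0.0665) [215.5 182.6] [293.3 258.3]
(0, 0, 0.0665, 0, 0.05) [215.4 178.6] [293.5 253.9]
(0, 0, 0.0665, 0.05, 0) [211.3 182.6] [289.1 258.4]
xy only [-0.0021  0.0007] 0.5435630090820278
xyz [-0.003   0.0007  0.0711] 0.4740288696267454
[218 291]
```

```bash
cat > tgt.py <<'E'
from plan import *
L=np.array([.6382,.2752,.0886]);t,az=.39,np.radians(25);d=np.array([-np.sin(t)*np.cos(az),-np.sin(t)*np.sin(az),np.cos(t)])
R=Rzx(-d,[-np.cos(az),-np.sin(az),0]); off=np.array([-.002,.0005,.0665]); P=L+.12*d-R@off
if __name__=="__main__":
    import sys
    s=state();R0=Ro.from_rotvec(s["eef_rot"]).as_matrix();fc=s["tool_pos"]+R0@off;e=fc-L
    print(s["time_s"],"P",P.round(4),"pos",s["tool_pos"].round(4),"dist",(e@d).round(4),"lateral",np.linalg.norm(e-d*(e@d)).round(4),"ang",np.degrees(np.arccos(-R0[:,2]@d)).round(2),"q",s["joints"].round(2))
    plan(P,R,int(sys.argv[1]))
E
python3 tgt.py 14
```

```text
18.2 P [0.5725 0.244  0.2603] pos [ 0.5206 -0.0746  0.235 ] dist 0.1699 lateral 0.3363 ang 22.47 q [-0.01  0.12  0.07  1.74 -0.01  1.28  1.55]
14 rows lin [-0.0075, 0.0222, -0.0001] turn [-0.0073, -0.0274, -0.0367] mm/row 23.0 deg/row 2.7
```

```bash
python3 -m crank '{"linear":[[-0.0075,0.0222,-0.0001],[-0.0075,0.0222,-0.0001],[-0.0075,0.0222,-0.0001],[-0.0075,0.0222,-0.0001],[-0.0075,0.0222,-0.0001]],"turn":[[-0.0073,-0.0274,-0.0367],[-0.0073,-0.0274,-0.0367],[-0.0073,-0.0274,-0.0367],[-0.0073,-0.0274,-0.0367],[-0.0073,-0.0274,-0.0367]]}' | sed -n '2p;4p'; python3 -m crank '{"linear":[[-0.0075,0.0222,-0.0001],[-0.0075,0.0222,-0.0001],[-0.0075,0.0222,-0.0001],[-0.0075,0.0222,-0.0001],[-0.0075,0.0222,-0.0001]],"turn":[[-0.0073,-0.0274,-0.0367],[-0.0073,-0.0274,-0.0367],[-0.0073,-0.0274,-0.0367],[-0.0073,-0.0274,-0.0367],[-0.0073,-0.0274,-0.0367]]}' | sed -n '2p;4p'; python3 -m crank '{"linear":[[-0.0075,0.0222,-0.0001],[-0.0075,0.0222,-0.0001],[-0.0075,0.0222,-0.0001],[-0.0075,0.0222,-0.0001],[0,0,0]],"turn":[[-0.0073,-0.0274,-0.0367],[-0.0073,-0.0274,-0.0367],[-0.0073,-0.0274,-0.0367],[-0.0073,-0.0274,-0.0367],[0,0,0]]}' >/dev/null;  python3 -m crank '{"linear":[[0,0,0],[0,0,0],[0,0,0]],"turn":[[0,0,0],[0,0,0],[0,0,0]]}'; python3 tgt.py 1; python3 look.py f1 rose_green lens; python3 rose.py f1 216
python3 - <<'E'
from h import *
t=eyes.grab_frame("scene");cv2.imwrite("pics/s2.png",t);
a=cv2.resize(t[90:240,220:370],(450,450),interpolation=cv2.INTER_CUBIC)
b=cv2.resize(cv2.imread("pics/f1.png")[100:384,130:350],None,fx=450/284,fy=450/284)
cv2.imwrite("pics/f1c.png",np.hstack([a,b])[:, :800])
E
```

```text
tool_pos: [0.56, 0.0383, 0.24]
contact_force: [0.3, -0.3, -0.5]
tool_pos: [0.5764, 0.153, 0.2505]
contact_force: [0.1, 0.0, -0.2]
time_s: 20.0
tool_pos: [0.5735, 0.2431, 0.2613]
eef_rot: [-0.594, 2.691, 0.116]
contact_force: [-0.2, -0.3, -0.8]
finger_gap: 0.0201
finger_force: 30.0
20.0 P [0.5725 0.244  0.2603] pos [0.5735 0.2431 0.2613] dist 0.1207 lateral 0.0017 ang 0.16 q [-0.3   0.07 -0.2   1.8   0.05  0.89  1.49]
1 rows lin [0.0008, 0.0012, 0.0006] turn [-0.0021, 0.0019, -0.0012] mm/row 2.0 deg/row 0.2
rose_green [(0.88, [219.0, 184.0, 292.0, 310.0])]
lens [(0.75, [222.0, 155.0, 286.0, 190.0])]
20.15 [0.5733 0.2435 0.2613] [-0.595  2.691  0.116] [[254.  183.4]]
green bbox [ 219  184   74   68 3487]
(0, 0, 0.0665) [215.5 182.6] [293.3 258.3]
(0, 0, 0.0665, 0, 0.05) [215.4 178.6] [293.5 253.9]
(0, 0, 0.0665, 0.05, 0) [211.3 182.6] [289.1 258.4]
xy only [-0.0014  0.0006] 1.013162352732395
xyz [-0.0042  0.0008  0.0812] 0.47593591926886925
```

View pics/f1c.png

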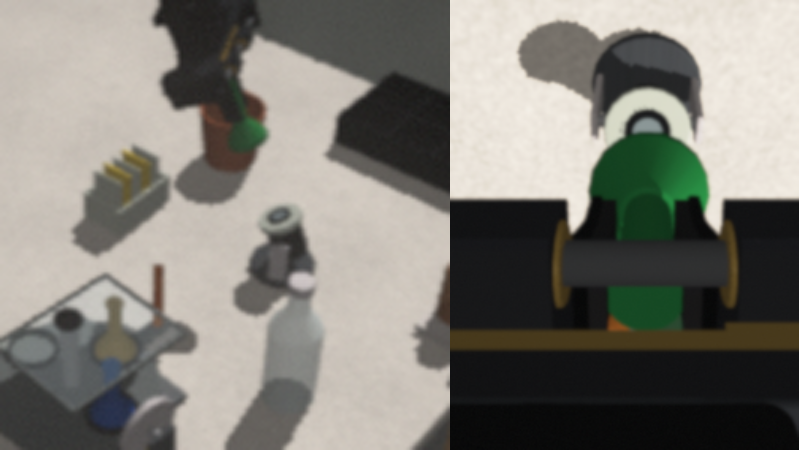

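```bash
python3 -m crank '{"linear":[[0.0008,0.001,0.0005],[0,0,0],[0,0,0],[0,0,0],[0,0,0]],"turn":[[0,0,0],[0,0,0],[0,0,0],[0,0,0],[0,0,0]]}' | tail -2; python3 -m crank '{"linear":[[0,0,0],[0,0,0],[0,0,0],[0,0,0],[0,0,0]],"turn":[[0,0,0],[0,0,0],[0,0,0],[0,0,0],[0,0,0]]}' >/dev/null; python3 tgt.py 1; python3 -c "
from bench import state;print(abs(state()['dq']).max())"
```

```text
finger_gap: 0.0196
finger_force: 30.0
21.2 P [0.5725 0.244  0.2603] pos [0.5722 0.2447 0.2606] dist 0.1202 lateral 0.0007 ang 0.14 q [-0.3   0.07 -0.2   1.8   0.05  0.88  1.49]
1 rows lin [0.0001, -0.0008, 0.0002] turn [-0.0014, 0.0021, 0.0001] mm/row 1.0 deg/row 0.1
0.0019941844094790266
```

```bash
python3 -c "
from bench import bot;print(bot.hand_in())"
```

```text
the job is handed in; nothing more can be done
None
```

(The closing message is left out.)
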